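Lock the length stop against the pipe nipple

ROBOT

A 6-joint arm with a two-finger parallel gripper is mounted at the origin on the work surface. World frame = base frame: x ahead of the robot, y to its left, z up, the work surface at z = 0. Lengths are in m, angles in rad, forces in N, time in s.
With the tool pointing down it reaches from about 0.325 to 0.85 m from the base axis. Payload 15.5 kg.
Tool frame: the origin (TCP) lies midway between the tips of the shut fingers; the grasp point (between the pads) lies ctrl.pinch_z behind it (ctrl.pinch_z is the distance from the TCP to the grasp point, in m); z points along the fingers, y is the line along which they close (so a half turn about z gives the same grasp; the last joint's range is limited). The gripper opens to 91 mm and grips with 3 to 60 N. Pads are 32 mm wide; open, the fingers measure 118 mm over their backs; the gripper's body (76 mm by 178 mm) begins 60 mm behind the grasp point.
Start: joints at [1.012, 0.494, 1.345, -0, 1.302, -0.096], TCP at [0.28, 0.559, 0.214] pointing down, gripper open.
Joint ranges: [-2.91, 2.91], [-0.82, 2.16], [0.22, 2.67], [-1.22, 4.37], [0.12, 2.79], [-3.08, 3.08]. Speed limits (rad/s): [1.89, 1.89, 2.57, 3.01, 3.01, 3.01].

INTERFACE

Orientations are given as a rotation vector (axis times angle).
In Python, from workcell import ctrl, imaging, look_for, trace, place_of gives the robot as it stands.
- The arm moves only by the tool servo_tool, never from a script. Its argument "plan" is a list of rows, each an object with "slide": the shift along the tool's x, y, z in mm, a list of three; "twist": the turn about the tool's z in degrees. A call has 1 to 8 rows; each row is the pose to reach, as a shift and turn from the pose commanded when the call began, along the tool's axes at that moment; what a row does not reach only later rows make up. A row lasts 1/10 s, in which the tool goes at most 50 mm and 8.59 degrees, less where a joint would pass 70% of its speed; a pose out of reach is approached as far as the arm can. A call with a gripper value outside its range is refused whole. "jaw" is the finger opening in mm, from 0 to 91.2, set as the call begins (left out, the last holds). The fingers move at their own pace and stop on an object; "grip_force" is the grip in N (left out, the last holds). Time passes only in rows, so rows that repeat a pose let the fingers close. It gives the time, the measured TCP pose, the force, the opening and the grip force at its end, in the units of the state.
- ctrl.read_state(): the state, without advancing time (a new reading comes with each control period).
- imaging.get_image(name): name is "side" or "top" or "wrist"; returns a dict with "image" (384x512x3 uint8, red, green, blue), "camera_matrix" (3x3 intrinsics, pixels), "dist" ([k1, k2, p1, p2, k3] as OpenCV has them; the pictures are not rectified), "extrinsics" (4x4, takes a point from world to camera coordinates). Camera axes: x right, y down, z forward; pixel columns grow to the right and rows downward; lengths in m; the calibration is good to about 2 mm. A picture is of the moment at which its call begins. There is no depth.
- ctrl.hand_in(): hands the job in; it is judged then, once.
Trained networks look in a picture, given as the dict that the camera call returned (one of the last four; its "shot" number tells which), for a name from the list of things; names that differ only in an ending like _2 or _b are one class to them, and where a whole thing is asked for, a point or a joint stands for the part that bears it (a point fixed in the world has none). Each returns a list of dicts, best first, with "conf" (0 to 1); they miss things now and then, are a little off and sometimes report something else, mostly with a low value. They report only what shows in the picture. A call takes as long as a camera call. They do not tell look-alikes from the thing itself.
- look_for(thing, picture): "rect" ([left, top, right, bottom] in pixels, round what is visible of it).
- trace(thing, picture): "region" (384x512 bool, what is visible of it) and "rect" ([left, top, right, bottom] in pixels, round what is visible of it).
- place_of(thing, picture): "uv" ([column, row] in pixels: a listed point, or the origin of a listed thing).
The state is a dict: "time_s": time; "q": joint angles; "qvel": joint speeds; "joint_efforts": joint torques, N m; "tcp_pos": TCP position; "tcp_rot": TCP orientation; "force": force on the tool from outside, world axes, zero at the start; "torque": the same for the moment, N m; "opening": finger opening in m; "finger_force": force on a finger pad.
Only numpy, scipy, OpenCV 4.12 (cv2) and the standard library are available. Lean on these libraries where they do the work, as an engineer would, in place of code of your own. Each camera call takes 0.05 s, during which the arm holds its last target. There are 200 camera calls.

TASK

Two cam-lever stop jigs stand on the bench. On the one that holds the galvanized pipe nipple (not the orange coupling), slide the stop along until it is up against the end of the nipple, then flip the stop's cam lever all the way down flat to lock it. Leave the other jig's stop and lever alone, and leave the nipple lying in its cradle against the anvil.

Things in the scene. Friction and masses are not known exactly. Their poses are not given: they have to be found in the camera images.
- nipple: Galvanized pipe nipple, 33 mm diameter, 90 mm long, threaded ends, lying in a cradle (strips 14 mm high) on its jig's base plate, axis 29 mm above the bench, far end within 5 mm of a fixed anvil. Origin: its centre. y: the pipe axis, along the jig from the anvil towards the sliding stop; x and z may turn as it rolls. The anvil is a steel block 58 mm high.
- stop_fin (a point): Middle of the top edge, 100 mm above the bench, of the upright fin (the grip) at the rear of the nipple jig's sliding stop: 14 mm thick along y, 34 mm wide along x, 74 mm tall. y: along the jig, away from nipple; z up. The stop slides only along y (3 N drag), starting 18 to 82 mm short of the nipple. Its front face is 95 mm from here to -y, so it touches when this is 140 mm from the nipple's centre.
- cam_hinge (a point): Middle of the cam lever's hinge, on top of the front block of the nipple jig's stop, 60 mm above the bench, 72.5 mm to -y of the fin. Axes as at stop_fin: hinge axis y, lever towards -x (the robot's side). The block under it is 45 mm along y, top 49 mm above the bench, and ends 37 mm to -x of the hinge; the ears beside the lever are 30 mm apart over all, tops 64 mm high.
- cam_lever (a joint): Angle (rad) of that lever, a steel bar 16 mm wide, 9 mm thick, centre line through the hinge, with a 20 mm ball centred 70 mm from it. It points to -x and up: 0 = 65 degrees above horizontal (open), 1.134 = horizontal (end stop, locked). Starts 0 to 0.2 and stays where left. Pressed down from above: 2 N, rising to about 8 N as the cam bites. Flat, it stays and clamps the stop; bar top 65 mm high.
- spare_lever_tip (a point): Centre of the 20 mm ball at the end of the cam lever of the other jig, of the same build, lever up (ball 105 to 125 mm above the bench), but holding a short fat orange plastic coupling, 48 mm in diameter and 60 mm long. That jig is to be left as it is. Either jig may stand on the left; each is turned up to 0.35 rad from square to the robot.
Mind the look-alikes: they are no part of the job. Leave any green, pink or purple look-alike of the nipple alone.

How it is judged:
By the outcome, as a careful person would: the job done as asked, in the order asked, and still so for the second after the job is handed in, with the robot touching nothing.
It also fails if it takes over 40 s, if anything falls off the work surface, if the arm or the gripper's body presses on something with over 40 N, if the wrist force passes 120 N, or if a joint passes its speed limit or range.

## Working session

There is one attempt and no reset: what is moved stays moved. The work goes in short steps, Python scripts to look and compute and a tool call to move; the robot and the scene stay as the last step left them, time stands still between calls to the robot, and variables do not carry over. Pictures are saved under pics/ and viewed, at most 10 in all, crops included, and the job is handed in when it is done.

Besides the shell and the picture viewer there is one more tool, called as name(argument=value, ...), one argument or row to a line, values as JSON. servo_tool: Moves the arm, as the interface text tells. Its arguments: {"type":"object","properties":{"plan":{"type":"array","items":{"type":"object","properties":{"slide":{"type":"array","items":{"type":"number"}},"twist":{"type":"number"}}}},"jaw":{"type":"number"},"grip_force":{"type":"number"}},"required":["plan"]}

```bash
mkdir -p pics
cat > h.py <<'E'
import numpy as np,cv2
from workcell import ctrl,imaging,look_for,trace,place_of
def rays(p,uv):
    n=cv2.undistortPoints(np.array([[uv]],float),p["camera_matrix"],np.array(p["dist"],float))[0,0]
    E=np.array(p["extrinsics"]);R,t=E[:3,:3],E[:3,3]
    return -R.T@t,R.T@np.array([n[0],n[1],1.])
def onz(p,uv,z):
    c,d=rays(p,uv);return c+d*(z-c[2])/d[2]
def tri(obs):
    A=np.zeros((3,3));b=np.zeros(3)
    for p,uv in obs:
        c,d=rays(p,uv);d=d/np.linalg.norm(d);M=np.eye(3)-np.outer(d,d);A+=M;b+=M@c
    return np.linalg.solve(A,b)
def proj(p,X):
    E=np.array(p["extrinsics"]);return cv2.projectPoints(np.array([X],float),cv2.Rodrigues(E[:3,:3])[0],E[:3,3],p["camera_matrix"],np.array(p["dist"],float))[0][0,0]
E
cat > a.py <<'E'
from h import *
np.set_printoptions(precision=4,suppress=True)
P={n:imaging.get_image(n) for n in("top","side")}
zs=dict(nipple=.029,stop_fin=.1,cam_hinge=.06,spare_lever_tip=.115)
for n,p in P.items():
    for t,z in zs.items():
        for d in place_of(t,p)[:4]: print(n,t,np.round(d["uv"],1),round(d["conf"],2),onz(p,d["uv"],z))
cv2.imwrite("pics/a.png",np.hstack([cv2.resize(P[n]["image"][:,:,::-1],(512,384)) for n in P])[:, :])
for n in P: cv2.imwrite(f"pics/{n}.png",cv2.resize(P[n]["image"][:,:,::-1],(800,600)))
print(ctrl.read_state()["tcp_rot"],ctrl.pinch_z,ctrl.read_state()["time_s"])
E
python3 a.py
```

```text
top nipple [218.1 153.6] 0.77 [0.6773 0.147  0.029 ]
top nipple [171.4 289.6] 0.67 [0.2553 0.2814 0.029 ]
top nipple [215.5 270.1] 0.62 [0.316  0.1475 0.029 ]
top nipple [224.1 220.4] 0.58 [0.4668 0.1238 0.029 ]
top stop_fin [154.7 195. ] 0.86 [0.5363 0.3215 0.1   ]
top cam_hinge [180.5 204.5] 0.84 [0.5124 0.2535 0.06  ]
top spare_lever_tip [331.  200.4] 0.48 [ 0.5208 -0.1895  0.115 ]
side nipple [136.4 168.3] 0.86 [0.2576 0.2934 0.029 ]
side nipple [162.1 201.3] 0.71 [0.3082 0.1351 0.029 ]
side nipple [215.7 192.1] 0.7 [0.4615 0.118  0.029 ]
side nipple [279.3 167.9] 0.67 [0.6726 0.1486 0.029 ]
side stop_fin [218.7 126.3] 0.93 [0.5326 0.3177 0.1   ]
side cam_hinge [218.9 152.7] 0.88 [0.5091 0.2434 0.06  ]
side spare_lever_tip [277.  255.3] 0.51 [ 0.5272 -0.1883  0.115 ]
[-0.722  -3.0575  0.0001] 0.0188 0.5
```

View pics/top.png

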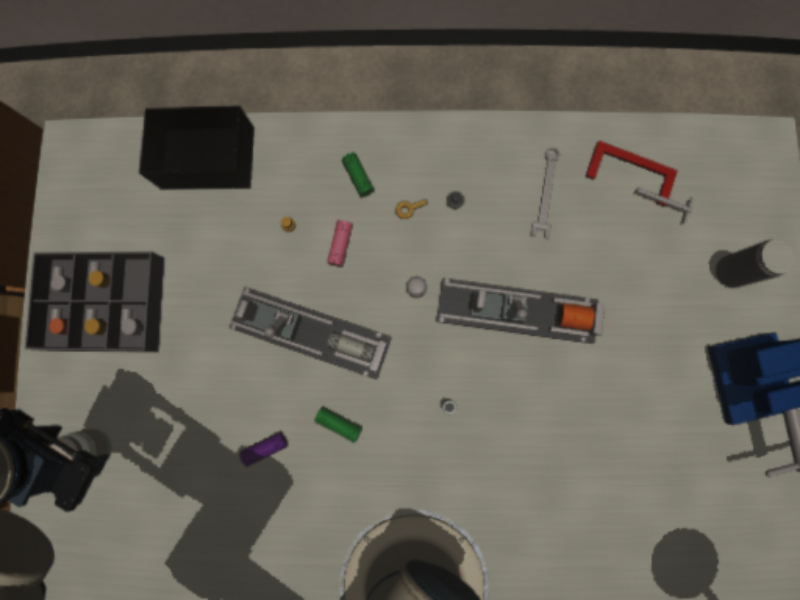

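View pics/side.png

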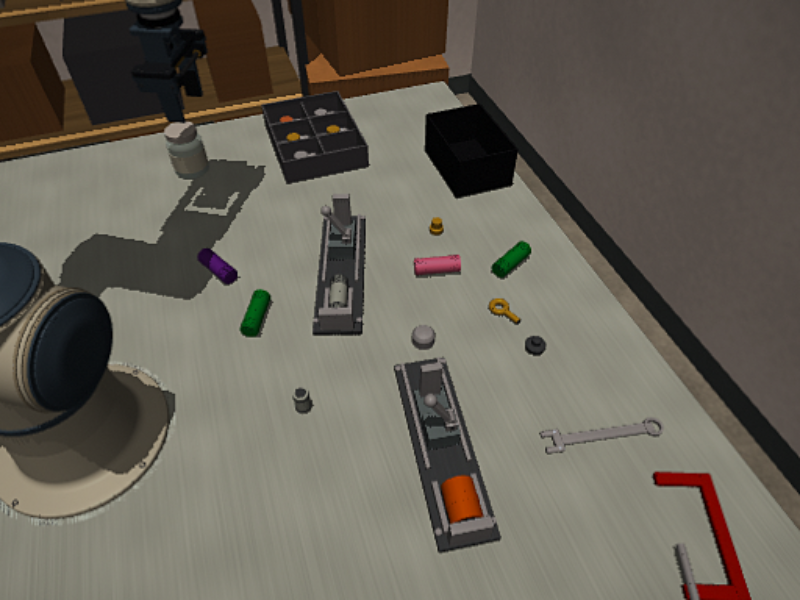

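Candidates for the nipple in the top view (native pixels): green rods at (228,112) and (216,271), pink at (217,155), purple at (169,287), orange coupling at (369,203), and the grey pipe in the left jig at (224,221). I choose the grey one, which makes the left jig the target. Its stop fin is at (155,195) and its hinge at (180,204). I'm moving above and behind the fin, then taking a close wrist look.

servo_tool(
  plan=[
    {"slide": [-40,-5,0],"twist": -1},
    {"slide": [-85,-10,0],"twist": -2},
    {"slide": [-130,-16,0],"twist": -3},
    {"slide": [-175,-22,0],"twist": -4},
    {"slide": [-220,-28,0],"twist": -5},
    {"slide": [-265,-34,0],"twist": -6},
    {"slide": [-305,-40,0],"twist": -7},
    {"slide": [-328,-40,0],"twist": -7},
  ],
  jaw=0,
)

```text
time_s: 1.3
tcp_pos: [0.5574, 0.3741, 0.2139]
tcp_rot: [0.536, 3.095, -0.0]
force: [-0.2, 0.7, -0.6]
opening: 0.0299
finger_force: 0.0
```

```bash
cat > b.py <<'E'
from h import *
np.set_printoptions(precision=4,suppress=True)
P={n:imaging.get_image(n) for n in("top","side","wrist")}
M={}
for t in("nipple","stop_fin","cam_hinge"):
    o={n:[(d["uv"],d["conf"]) for d in place_of(t,p)[:5]] for n,p in P.items()}
    pick={}
    for n in P:
        c=[u for u,_ in o[n]]
        if not c: continue
        ref=dict(nipple=[.464,.121,.029],stop_fin=[.5345,.3196,.1],cam_hinge=[.511,.2485,.06])[t]
        u=min(c,key=lambda u:np.hypot(*(np.array(u)-proj(P[n],ref))))
        pick[n]=u
        print(t,n,np.round(u,1),onz(P[n],u,ref[2]))
    print("tri all",tri([(P[n],u) for n,u in pick.items()]))
    M[t]=tri([(P[n],u) for n,u in pick.items()])
d=(M["stop_fin"]-M["nipple"])[:2];print(np.linalg.norm(d),np.arctan2(*d))
d=(M["stop_fin"]-M["cam_hinge"])[:2];print(np.linalg.norm(d),np.arctan2(*d))
cv2.imwrite("pics/w1.png",P["wrist"]["image"][:,:,::-1])
x,y=proj(P["side"],[.49,.2,.05]);x,y=int(x),int(y)
cv2.imwrite("pics/c1.png",cv2.resize(P["side"]["image"][y-75:y+75,x-100:x+100,::-1],(800,600)))
s=ctrl.read_state();print(s["tcp_pos"],cv2.Rodrigues(np.array(s["tcp_rot"]))[0],s["time_s"],s["force"])
E
python3 b.py
```

```text
nipple top [226.2 220.7] [0.466  0.1173 0.029 ]
nipple side [216.7 191. ] [0.4654 0.1212 0.029 ]
nipple wrist [ 37.8 178.2] [0.4697 0.1237 0.029 ]
tri all [0.467  0.1203 0.0268]
stop_fin top [155.7 198.1] [0.5271 0.3181 0.1   ]
stop_fin side [216.  125.1] [0.5262 0.3262 0.1   ]
stop_fin wrist [197.  183.2] [0.5311 0.3237 0.1   ]
tri all [0.5279 0.3219 0.1009]
cam_hinge top [179.6 203.4] [0.5157 0.2564 0.06  ]
cam_hinge side [221.2 148.5] [0.5211 0.2594 0.06  ]
cam_hinge wrist [139.3 185.4] [0.5181 0.2531 0.06  ]
tri all [0.5177 0.255  0.0643]
0.21058092644024495 0.29325048215837174
0.06765705565945222 0.15171537092901166
[0.5546 0.3769 0.214 ] [[-0.9424  0.3343  0.    ]
 [ 0.3343  0.9424  0.    ]
 [-0.      0.     -1.    ]] 1.9 [ 0.6987  0.213  -0.8542]
```

View pics/w1.png

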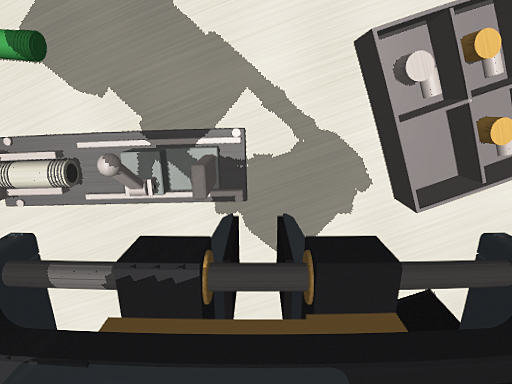

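View pics/c1.png

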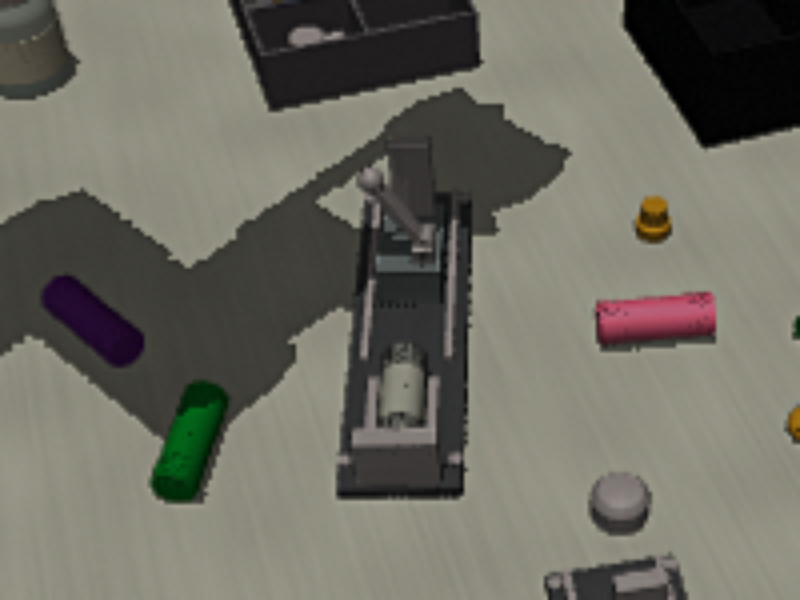

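The wrist view shows the grey nipple at (38,175) in this jig, ball at (108,163), ears at (152,186) and fin at (203,180). The side crop confirms it is the galvanized pipe, with the lever up. Jig angle is about 0.30 rad and the gap about 70 mm. I'm descending behind the fin with shut fingers.

servo_tool(
  plan=[
    {"slide": [8,-12,30],"twist": -2},
    {"slide": [8,-12,70],"twist": -2},
    {"slide": [8,-12,110],"twist": -2},
    {"slide": [8,-12,140],"twist": -2},
    {"slide": [8,-12,149],"twist": -2},
    {"slide": [8,-12,149],"twist": -2},
  ],
  jaw=0,
  grip_force=20,
)

```text
time_s: 2.5
tcp_pos: [0.543, 0.3677, 0.0642]
tcp_rot: [-0.479, -3.103, 0.002]
force: [0.2, 0.2, 0.4]
opening: 0.0004
finger_force: 0.0
```

servo_tool(
  plan=[
    {"slide": [0,-10,0],"twist": 0},
    {"slide": [0,-20,0],"twist": 0},
    {"slide": [0,-30,0],"twist": 0},
    {"slide": [0,-40,0],"twist": 0},
    {"slide": [0,-50,0],"twist": 0},
    {"slide": [0,-60,0],"twist": 0},
    {"slide": [0,-70,0],"twist": 0},
    {"slide": [0,-80,0],"twist": 0},
  ],
)

```text
time_s: 3.3
tcp_pos: [0.5191, 0.2908, 0.065]
tcp_rot: [0.48, 3.105, 0.0]
force: [0.1, 4.1, 2.9]
opening: 0.0007
finger_force: 2.0
```

servo_tool(
  plan=[
    {"slide": [0,-3,0],"twist": 0},
    {"slide": [0,-6,0],"twist": 0},
    {"slide": [0,-9,0],"twist": 0},
    {"slide": [0,-12,0],"twist": 0},
    {"slide": [0,-12,0],"twist": 0},
  ],
)

```text
time_s: 3.8
tcp_pos: [0.5155, 0.2798, 0.0648]
tcp_rot: [-0.48, -3.104, 0.001]
force: [-0.3, 0.5, 0.2]
opening: 0.0003
finger_force: 0.1
```

servo_tool(
  plan=[
    {"slide": [0,-2,0],"twist": 0},
    {"slide": [0,-4,0],"twist": 0},
    {"slide": [0,-6,0],"twist": 0},
  ],
)

```text
time_s: 4.1
tcp_pos: [0.5137, 0.2744, 0.0648]
tcp_rot: [-0.48, -3.104, -0.0]
force: [-0.9, 4.5, -0.2]
opening: 0.0003
finger_force: 2.0
```

servo_tool(
  plan=[
    {"slide": [0,-1.5,0],"twist": 0},
    {"slide": [0,-3,0],"twist": 0},
  ],
)

```text
time_s: 4.3
tcp_pos: [0.5128, 0.2715, 0.0649]
tcp_rot: [-0.48, -3.104, 0.0]
force: [-1.4, 5.5, -1.2]
opening: 0.0004
finger_force: 2.0
```

Run:
```python
from h import *
np.set_printoptions(precision=4,suppress=True)
P={n:imaging.get_image(n) for n in("top","side","wrist")}
for n,t,z in(("side","stop_fin",.1),("side","nipple",.029),("side","cam_hinge",.06),("wrist","nipple",.029),("wrist","stop_fin",.1),("wrist","cam_hinge",.06)):
    for d in place_of(t,P[n])[:4]: print(n,t,np.round(d["uv"]),round(d["conf"],2),onz(P[n],d["uv"],z))
s=ctrl.read_state();print(s["tcp_pos"],s["force"],s["time_s"])
a=P["wrist"]["image"][:300,:,::-1]
x,y=map(int,proj(P["side"],[.49,.2,.05]))
b=cv2.resize(P["side"]["image"][y-50:y+50,x-50:x+50,::-1],(288,300))
cv2.imwrite("pics/p2.png",np.hstack([a,b]))
```

```text
side stop_fin [215. 143.] 0.68 [0.5009 0.247  0.1   ]
side nipple [163. 202.] 0.7 [0.31   0.1325 0.029 ]
side nipple [282. 167.] 0.61 [0.6822 0.1512 0.029 ]
side nipple [322. 164.] 0.59 [0.8054 0.1221 0.029 ]
side nipple [137. 171.] 0.56 [0.2571 0.2826 0.029 ]
side cam_hinge [221. 164.] 0.66 [0.5002 0.1923 0.06  ]
wrist nipple [ 41. 216.] 0.74 [0.4632 0.1217 0.029 ]
wrist cam_hinge [113. 253.] 0.82 [0.4968 0.1814 0.06  ]
[0.513  0.2714 0.0649] [-0.2976  0.7166 -0.1893] 4.75
```

View pics/p2.png

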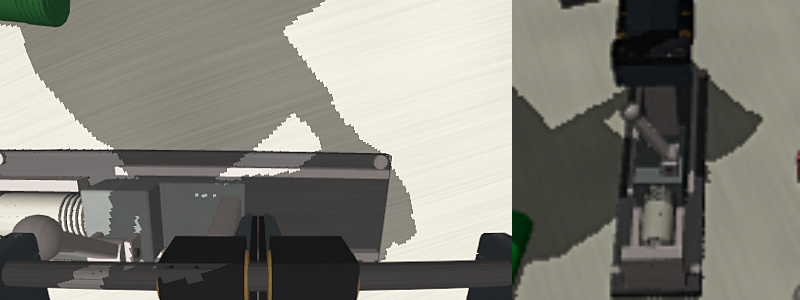

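The block's front face is within a few mm of the nipple end, at about (82,210) in the wrist picture. I'll keep creeping until the force rises.

servo_tool(
  plan=[
    {"slide": [0,-1.5,0],"twist": 0},
    {"slide": [0,-3,0],"twist": 0},
  ],
)

```text
time_s: 4.95
tcp_pos: [0.513, 0.2707, 0.0651]
tcp_rot: [0.481, 3.103, 0.006]
force: [1.9, 28.4, -9.4]
opening: 0.0004
finger_force: 13.5
```

servo_tool(
  plan=[
    {"slide": [0,-1.5,0],"twist": 0},
    {"slide": [0,-3,0],"twist": 0},
  ],
)

```text
time_s: 5.15
tcp_pos: [0.5131, 0.2705, 0.0653]
tcp_rot: [0.482, 3.101, 0.013]
force: [3.4, 53.3, -18.3]
opening: 0.0002
finger_force: 25.0
```

servo_tool(
  plan=[
    {"slide": [0,10,0],"twist": 0},
    {"slide": [0,25,0],"twist": 0},
    {"slide": [0,30,-30],"twist": 0},
    {"slide": [0,30,-75],"twist": 0},
    {"slide": [0,30,-120],"twist": 0},
    {"slide": [0,30,-140],"twist": 0},
    {"slide": [0,30,-140],"twist": 0},
  ],
)

```text
time_s: 5.85
tcp_pos: [0.5219, 0.2954, 0.2084]
tcp_rot: [0.479, 3.1, 0.004]
force: [0.7, 0.6, 0.3]
opening: 0.0005
finger_force: 0.0
```

Run:
```python
from h import *
np.set_printoptions(precision=4,suppress=True)
P={n:imaging.get_image(n) for n in("top","side","wrist")}
for t,z in(("stop_fin",.1),("cam_hinge",.06),("nipple",.029),("spare_lever_tip",.122)):
    for n in P:
        for d in place_of(t,P[n])[:4]:
            X=onz(P[n],d["uv"],z)
            if abs(X[0]-.48)<.06 and abs(X[1]-.2)<.1: print(n,t,np.round(d["uv"]),round(d["conf"],2),X)
for n in P:
    for d in trace("cam_lever",P[n])[:3]: print(n,np.round(d["rect"]),round(d["conf"],2))
s=ctrl.read_state();print(s["tcp_pos"],s["tcp_rot"],s["force"],s["time_s"])
np.savez("w.npz",**{n+k:P[n][k] for n in P for k in("camera_matrix","dist","extrinsics")})
a=P["wrist"]["image"][:300,:,::-1]
x,y=map(int,proj(P["side"],[.49,.2,.05]));print(x,y)
b=cv2.resize(P["side"]["image"][y-50:y+50,x-50:x+50,::-1],(288,300))
cv2.imwrite("pics/p3.png",np.hstack([a,b]))
```

```text
top stop_fin [178. 203.] 0.69 [0.5131 0.2515 0.1   ]
side stop_fin [215. 140.] 0.88 [0.5042 0.2608 0.1   ]
wrist stop_fin [211. 193.] 0.85 [0.5062 0.2541 0.1   ]
top cam_hinge [203. 213.] 0.94 [0.486  0.1835 0.06  ]
side cam_hinge [220. 165.] 0.87 [0.4963 0.1918 0.06  ]
wrist cam_hinge [150. 193.] 0.94 [0.4952 0.1838 0.06  ]
top nipple [225. 220.] 0.85 [0.4693 0.1198 0.029 ]
side nipple [215. 194.] 0.78 [0.4579 0.1103 0.029 ]
top [194. 204. 208. 226.] 0.7
wrist [107. 162. 153. 203.] 0.88
[0.5203 0.2944 0.205 ] [0.48   3.1047 0.0001] [-0.0811 -0.3636 -0.6904] 6.75
216 165
```

View pics/p3.png

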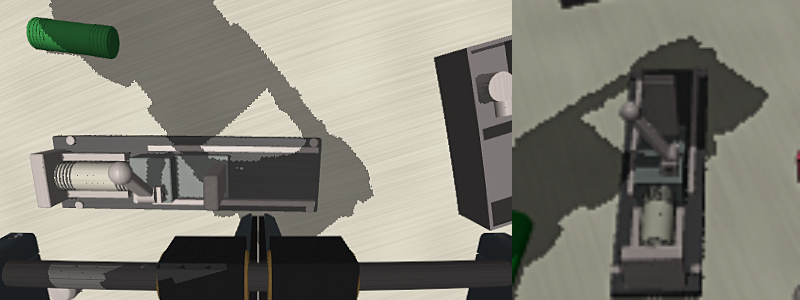

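The stop sits against the nipple, and the nipple is in its cradle. The ball is at (119,173) in the wrist view and about (206.6,152) in the side view. I'll triangulate it.

Run:
```python
from h import *
np.set_printoptions(precision=4,suppress=True)
w=np.load("w.npz");P={n:{k:w[n+k] for k in("camera_matrix","dist","extrinsics")} for n in("side","wrist","top")}
o={"wrist":(119,173),"side":(206.6,152)}
B=tri([(P[n],u) for n,u in o.items()])
H=tri([(P[n],u) for n,u in {"wrist":(150,193),"side":(220,165),"top":(203,213)}.items()])
R=cv2.Rodrigues(np.array([.48,3.1047,0]))[0]
print(B,H,(B-H)@R,[proj(P[n],B) for n in P],onz(P["wrist"],(119,173),.122),(B-[.5203,.2944,.205])@R)
```

```text
[0.4624 0.1912 0.1225] [0.4925 0.1844 0.0654] [ 0.0307 -0.0026 -0.0572] [array([206.5563, 152.0106]), array([119.0424, 173.1476]), array([196.3431, 220.2262])] [0.4623 0.191  0.122 ] [ 0.024  -0.1158  0.0825]
```

servo_tool(
  plan=[
    {"slide": [8,-40,0],"twist": 0},
    {"slide": [16,-80,15],"twist": 0},
    {"slide": [26,-116,40],"twist": 0},
    {"slide": [26,-116,60],"twist": 0},
    {"slide": [26,-116,65],"twist": 0},
    {"slide": [26,-116,65],"twist": 0},
  ],
)

```text
time_s: 7.35
tcp_pos: [0.4607, 0.1919, 0.1398]
tcp_rot: [-0.48, -3.104, 0.0]
force: [1.0, 0.2, -0.4]
opening: 0.0006
finger_force: 0.0
```

Run:
```python
from h import *
np.set_printoptions(precision=4,suppress=True)
P={n:imaging.get_image(n) for n in("side","wrist")}
s=ctrl.read_state();print(s["tcp_pos"],s["force"],s["time_s"])
a=P["wrist"]["image"][:300,:,::-1]
b=cv2.resize(P["side"]["image"][115:215,166:266,::-1],(288,300))
cv2.imwrite("pics/p4.png",np.hstack([a,b]))
```

```text
[0.4614 0.1923 0.1406] [ 0.0971 -1.2265  0.0801] 7.45
```

View pics/p4.png

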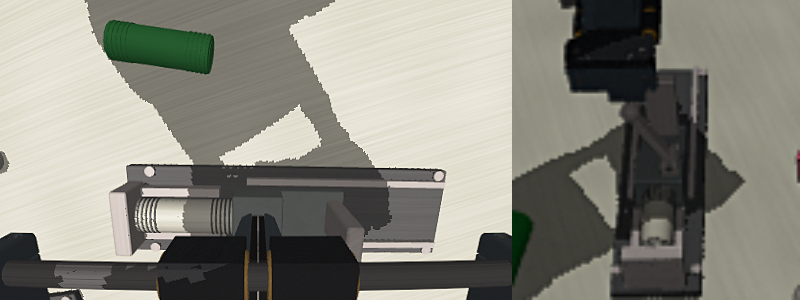

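The fingertips, at (258,215) in the wrist view, are over the ball, and the side crop shows them just above it. I'm pressing down along the lever's arc.

servo_tool(
  plan=[
    {"slide": [2,0,8],"twist": 0},
    {"slide": [9,0,14],"twist": 0},
    {"slide": [17,0,22],"twist": 0},
    {"slide": [25,0,31],"twist": 0},
    {"slide": [31,0,42],"twist": 0},
    {"slide": [35,0,53],"twist": 0},
    {"slide": [37,0,63],"twist": 0},
    {"slide": [38,0,68],"twist": 0},
  ],
)

```text
time_s: 8.25
tcp_pos: [0.4237, 0.2033, 0.0711]
tcp_rot: [-0.479, -3.104, 0.001]
force: [-0.6, 0.6, 1.9]
opening: 0.0003
finger_force: 0.7
```

servo_tool(
  plan=[
    {"slide": [0,0,2],"twist": 0},
    {"slide": [0,0,4],"twist": 0},
    {"slide": [0,0,4],"twist": 0},
  ],
)

```text
time_s: 8.55
tcp_pos: [0.4238, 0.2033, 0.0685]
tcp_rot: [-0.48, -3.104, -0.0]
force: [-9.2, 1.0, 23.0]
opening: 0.0008
finger_force: 11.4
```

servo_tool(
  plan=[
    {"slide": [0,0,1],"twist": 0},
    {"slide": [0,0,2],"twist": 0},
    {"slide": [0,0,2],"twist": 0},
  ],
)

```text
time_s: 8.85
tcp_pos: [0.4238, 0.2034, 0.0673]
tcp_rot: [0.48, 3.105, 0.001]
force: [-14.1, 1.5, 43.3]
opening: 0.0006
finger_force: 21.6
```

servo_tool(
  plan=[
    {"slide": [0,0,-20],"twist": 0},
    {"slide": [0,0,-60],"twist": 0},
    {"slide": [0,20,-100],"twist": 0},
    {"slide": [0,60,-140],"twist": 0},
    {"slide": [0,100,-150],"twist": 0},
    {"slide": [0,110,-150],"twist": 0},
    {"slide": [0,110,-150],"twist": 0},
  ],
)

```text
time_s: 9.55
tcp_pos: [0.458, 0.3093, 0.2161]
tcp_rot: [0.477, 3.104, 0.001]
force: [-0.3, -0.6, 0.2]
opening: 0.0004
finger_force: 0.0
```

Run:
```python
from h import *
np.set_printoptions(precision=4,suppress=True)
P={n:imaging.get_image(n) for n in("side","wrist")}
s=ctrl.read_state();print(s["tcp_pos"],s["force"],s["time_s"])
for t,z in(("stop_fin",.1),("nipple",.029)):
    for n in P:
        for d in place_of(t,P[n])[:4]:
            X=onz(P[n],d["uv"],z)
            if abs(X[0]-.48)<.06 and abs(X[1]-.2)<.1: print(n,t,np.round(d["uv"]),X)
a=P["wrist"]["image"][:300,:,::-1]
b=cv2.resize(P["side"]["image"][115:215,166:266,::-1],(288,300))
cv2.imwrite("pics/p5.png",np.hstack([a,b]))
```

```text
[0.4568 0.3072 0.2152] [ 0.5144 -1.1756 -0.5499] 9.65
side stop_fin [216. 141.] [0.5054 0.2541 0.1   ]
wrist nipple [117. 226.] [0.4648 0.1231 0.029 ]
```

View pics/p5.png

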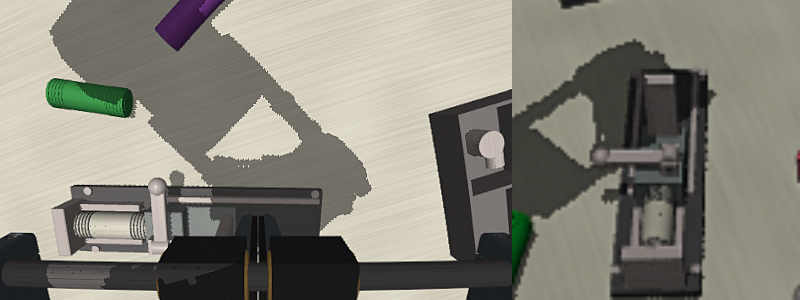

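The lever looks flat: ball at (158,186) in the wrist view and (197,167) in the side view. The stop is against the nipple end at (148,225). I'll check the ball height numerically, then hand in.

Run:
```python
from h import *
P={n:imaging.get_image(n) for n in("side","wrist")}
B=tri([(P["wrist"],(158,186)),(P["side"],(196.6,167.2))]);print(B)
if abs(B[2]-.06)<.005: print(ctrl.hand_in())
```

```text
[0.4290693  0.20331256 0.06137636]
the job is handed in; nothing more can be done
None
```

The nipple jig's stop is up against the nipple and its cam lever is locked flat (ball measured 61 mm above the bench against 60 expected); the other jig was left alone, and the job is handed in.

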